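# Fish the ferrule out of the tool block with tongs

## Task

A small brass ferrule has dropped to the bottom of one of the two deep slanted slots in the wooden tool block. Take the copper tongs from their rack, reach down the slot and squeeze them shut on the ferrule, draw it out and set it down with the tongs on the floor of the shallow steel tray, then stand the tongs back in their rack. Touch the ferrule only with the tongs, and leave everything else where it is: the things on the bench, the bench pin in the other slot and the rings in the tray.

Things in the scene. Friction and masses are not known exactly. Their poses are not given: they have to be found in the camera images.
- ferrule: plain brass ferrule, a tube 16 mm in outer diameter, 12 mm bore, 16 mm long, about 14 g. Origin: centre of its lower end; z along its axis. At the start it stands on the floor of one of the block's two slots (its position shows which), axis along the slot, up to 4 mm off the slot's middle along the slot's y and about 2 mm off towards the front wall.
- ferrule_mid (a point): the middle of the ferrule, 8 mm above its lower end on its axis; axes as the ferrule's.
- block: fixed wooden tool block, 164 mm wide (y), front towards -x, with two deep slots side by side, 76 mm between centres. The slots lean 20 degrees from upright, their mouths towards the front; the top face (94 mm front to rear) is square to them. Five punches stand on it 46 mm behind the slots, to 130 mm above the bench. Origin: bench level below the midpoint of the slot floors; x front to rear, z up.
- slot_left (a point): middle of the floor of the block's slot on the +y side, 34 mm above the bench. x across the slot (24 mm wide, from its lower front wall to its rear wall), y along the slot (44 mm wide, level), z up the slot and out of it, leaning 20 degrees from upright. The slot is 52 mm deep along z, and the block's top face is square to z.
- slot_right (a point): the same for the slot on the -y side.
- bench_pin: spare bench pin, a plain light wood peg 19 x 38 x 78 mm, about 45 g, standing in the slot that does not hold the ferrule, about 26 mm proud of it; leave it. Origin: centre of its lower end, z along it.
- tongs: copper spring tongs, a narrow U with the bow on top, 123 mm tall, about 100 g, standing upright in their rack, jaws down. Origin: midway between the jaw tips, at their lower ends; z from tips to bow; y from arm to arm (the way they are squeezed). Straight arms 10 mm wide (x), 4 mm thick; open, they stand 26 mm apart inside, 34 mm outside, down to the tips. Each swings about its upper end, 112 mm above the tips.
- tongs_rests (a point): midway between the tongs' ribbed finger rests: 80 mm above the tips, 12 mm wide, 28 mm tall, 38 mm across when open; axes as the tongs'. A spring holds both arms open: pinched here they stay open up to 14 N on each arm, then give way; at 20 N the jaws are 16 mm apart (rests in by 1.5 mm each), each newton more adds 0.3 N at each jaw; below 14 N they reopen. Empty, they shut until the jaws almost meet. Held lightly they can swing in the fingers.
- rack: fixed dark wood rack for the tongs, a box 36 x 60 mm and 60 mm tall on a foot 50 x 74 mm, with one upright slot, 16 mm (x) by 40 mm (y), its mouth chamfered by 7 mm at 45 degrees all round; the slot's floor is 12 mm above the bench. Origin: centre of its underside; z up. The tongs stand on the slot's floor with their y along the rack's y.
- tray: fixed shallow steel tray, 104 mm (x) x 150 mm (y) x 20 mm tall, walls and floor 3 mm. Origin: centre of its underside; z up. The half towards -x is empty; two other brass rings stand in the half towards +x.
- collar: brass collar standing in the tray, 26 mm outer diameter, 10 mm tall. Origin: centre of its lower end. A bystander.
- ferrule_big: larger brass ferrule standing in the tray, 22 mm outer diameter, 20 mm tall. Origin: centre of its lower end. A bystander.
- hammer: hammer lying on the bench, 250 mm long, wooden handle along its x, head at +x; leave it.
- screwdriver: screwdriver lying on the bench between the robot and the block, 170 mm long along its x, 26 mm thick; leave it.
- jar: closed glass jar, 56 mm across, 62 mm tall, on the bench; leave it.
- bench_block: polished steel block, 70 x 70 x 20 mm, on the bench; leave it.
There are look-alikes about, which are no part of the job. What is shaped like the rack but green, pink or purple is not meant.

How it is judged (in metres and radians):
On the way, in this order (a step that is already met when the one before it is completed fails the run):
1. the ferrule is drawn out above the mouth of its slot, gripped in the tongs (z of ferrule_mid in the frame of slot_left above 0.063 m and contact force between tongs and ferrule above 0.4 N), for 0.2 s.
2. the ferrule is brought down to the floor of the tray, still between the jaws of the tongs (x of ferrule_mid in the frame of tray between -0.05 and 0.05 m and y of ferrule_mid in the frame of tray between -0.073 and 0.073 m and z of ferrule_mid in the frame of tray below 0.018 m and contact force between tongs and ferrule above 0.3 N), for 0.1 s.
At the end, for the whole second after the job is handed in: the ferrule lies at rest inside the tray (within 50 mm of its centre along x, 73 mm along y, its middle less than 20 mm above the tray's underside), clear of the tongs; the tongs stand at rest in the slot of their rack, tips within 6 mm of its floor and upright within 0.14 rad (x of ferrule_mid in the frame of tray between -0.05 and 0.05 m and y of ferrule_mid in the frame of tray between -0.073 and 0.073 m and z of ferrule_mid in the frame of tray below 0.02 m and contact force between tongs and ferrule below 0.05 N and linear speed of each of ferrule, tongs below 0.02 m/s and x of tongs in the frame of rack between -0.008 and 0.008 m and y of tongs in the frame of rack between -0.01 and 0.01 m and z of tongs in the frame of rack below 0.018 m and angle between tongs's own z axis and vertical below 0.14 rad); the robot touches nothing.
It fails at once if the robot's fingers touch the ferrule (contact force between the fingers and ferrule above 0.5 N).
It fails at once if the hammer, screwdriver, jar, bench block, bench pin, or a brass ring in the tray is moved by more than 20 mm (distance of any of hammer, screwdriver, jar, bench_block, bench_pin, collar, ferrule_big from where it was at the start of the episode above 0.02 m).
It also fails if it takes over 67 s, if anything falls off the work surface, if the arm or the gripper's body presses on something with over 40 N, if the wrist force passes 120 N, or if a joint passes its speed limit or range.

## Robot

A 7-joint arm with a two-finger parallel gripper is mounted at the origin on the work surface. World frame = base frame: x ahead of the robot, y to its left, z up, the work surface at z = 0. Lengths are in m, angles in degrees, forces in N, time in s.
With the tool pointing down it reaches from about 0.35 to 0.9 m from the base axis. Payload 8.1 kg.
Tool frame: the origin (TCP) lies midway between the tips of the shut fingers; the grasp point (between the pads) lies 19 mm behind it; z points along the fingers, y is the direction in which the jaws open and shut (so a half turn about z gives the same grasp; the last joint's range is limited). The gripper opens to 85 mm and grips with 20 to 120 N. Pads are 22 mm wide; open, the fingers measure 114 mm over their backs; the gripper's body (76 mm by 85 mm) begins 54 mm behind the grasp point. The pads swing forward as they close: fully open they stand 13 mm farther back than shut.
Start: joints at [64.824, 24.895, 1.432, 90.138, -0.665, 64.973, -4.303], TCP at [0.207, -0.59, 0.231] pointing down, gripper open.
Joint ranges: [-149.89, 149.89], [-25.12, 119.58], [-72.63, 75.52], [4.76, 147.25], [-75.54, 255.54], [6.69, 114.76], [-157.13, 157.13]. Speed limits (degrees/s): [127.2, 127.2, 172.46, 172.46, 180, 180, 180].

## Interface

Orientations are given as [roll, pitch, yaw] about the fixed x, y, z axes, in that order (R = Rz(yaw) Ry(pitch) Rx(roll)).
In Python, from cell import telemetry, optics, bot gives the robot as it stands.
- The arm moves only by the shell command python3 -m creep 'ROWS' [FORCE]. ROWS is JSON, a list that holds one entry, the list of rows, each a list of 7 numbers: the turn, a rotation vector about the tool's x, y, z in units of pi/2 rad (1.0 is pi/2 rad), then the shift along the tool's x, y, z in units of 0.04 m (1.0 is 0.04 m), then the opening, from -1 (shut) to 1 (fully open), so that 0 is half open. A call has 1 to 12 rows; each row shifts and turns the commanded pose from where the row before left it, along the tool's axes as they then stand; what a row does not reach is not made up. A row lasts 1/12 s, in which the tool goes at most 41.7 mm and 7.16 degrees, less where a joint would pass 70% of its speed; a pose out of reach is approached as far as the arm can. A call with a number of a shift or a turn outside -1 to 1 is refused whole. A call with a gripper value outside its range is refused whole. The fingers move at their own pace and stop on an object; FORCE is the grip in N (left out, the last holds). Time passes only in rows, so rows that do not move let the fingers close. It gives the time, the measured TCP pose, the force and the opening at its end, in the units of the state.
- telemetry.get_state(): the state, without advancing time (a new reading comes with each control period).
- optics.capture(name): name is "scene" or "top"; returns (picture, depth): 400x640x3 uint8, red, green, blue; 400x640 float32, m along the optical axis (not along the pixel's ray), 0 where there is no reading.
- optics.get_calibration(name): a dict with "camera_matrix" (3x3 intrinsics, pixels), "k1" (the pictures are not rectified: a ray, as slopes to the right and down, at radius r is drawn at 1 + k1 r^2 times it, then the intrinsics apply), "R" (3x3) and "t" (3): a world point X has camera coordinates R X + t. Camera axes: x right, y down, z forward; pixel columns grow to the right and rows downward; lengths in m; the calibration is good to about 2 mm. A picture is of the moment at which its call begins. get_calibration takes no time and is no camera call.
- bot.close_job(): hands the job in, once; it reports no verdict.
The state is a dict: "clock": time; "qpos": joint angles; "qd": joint speeds; "tau": joint torques, N m; "ee_pos": TCP position; "eef_rot": TCP orientation; "wrist_force": force on the tool from outside, world axes, zero at the start; "ft_torque": the same for the moment, N m; "opening": finger opening in m.
Only numpy, scipy, OpenCV 4.12 (cv2) and the standard library are available. Lean on these libraries where they do the work, as an engineer would, in place of code of your own. Each camera call takes 0.05 s, during which the arm holds its last target. There are 200 camera calls.

## Working session

There is one attempt and no reset: what is moved stays moved. The work goes in short steps, Python scripts to look and compute and a shell command to move; the robot and the scene stay as the last step left them, time stands still between calls to the robot, and variables do not carry over. Pictures are saved under pics/ and viewed, about 8 in all and at most 12, crops included, and the job is handed in when it is done.

```bash
mkdir -p pics; ls; cat > h.py <<'E'
import numpy as np, cv2
from cell import telemetry, optics, bot
from scipy.spatial.transform import Rotation as Ro
def cap(n,save=None):
    im,d=optics.capture(n); 
    if save: cv2.imwrite('pics/'+save+'.png',im[:,:,::-1])
    np.savez('last_'+n,im=im,d=d); return im,d
def cloud(n,d):
    c=optics.get_calibration(n);K=np.array(c['camera_matrix']);k=c['k1'];R=np.array(c['R']);t=np.array(c['t'])
    v,u=np.mgrid[0:400,0:640].astype(float)
    P=cv2.undistortPoints(np.stack([u.ravel(),v.ravel()],1)[:,None],K,np.array([k,0,0,0,0.]))[:,0]
    X=np.c_[P,np.ones(len(P))]*d.ravel()[:,None]
    W=(X-t)@R; W[d.ravel()==0]=np.nan
    return W.reshape(400,640,3)
def proj(n,X):
    c=optics.get_calibration(n);R=np.array(c['R'])
    return cv2.projectPoints(np.atleast_2d(X).astype(float),cv2.Rodrigues(R)[0],np.array(c['t'],float),np.array(c['camera_matrix']),np.array([c['k1'],0,0,0,0.]))[0][:,0]
E
python3 - <<'E'
from h import *
s=telemetry.get_state(); print(s)
for n in('scene','top'):
    im,d=cap(n,n+'0'); c=optics.get_calibration(n); R=np.array(c['R']);print(n,c,-R.T@np.array(c['t']))
E
```

```text
pics
{'clock': 0.0, 'qpos': array([64.82616699, 24.93669826,  1.43127517, 90.18835654, -0.66602276,
       64.97504257, -4.30228336]), 'qd': array([ 0.05729476, -0.0853164 ,  0.00409814,  0.00409141,  0.06964023,
       -0.02951412,  0.1467364 ]), 'tau': array([-2.70086666e-04, -6.70476079e+01,  1.02498349e+00, -3.16211951e+01,
        1.55956764e-02,  1.23861365e-02,  1.16027859e-06]), 'ee_pos': array([ 0.20630405, -0.58942887,  0.23052842]), 'eef_rot': array([-1.79908512e+02,  7.23713458e-03,  1.92909508e+01]), 'wrist_force': array([ 0.07389801,  0.60938448, -0.17109481]), 'ft_torque': array([-0.00956187,  0.01755407, -0.00933613]), 'opening': 0.08522900654637725}
scene {'camera_matrix': array([[396.99682517,   0.        , 318.34829922],
       [  0.        , 396.99682517, 200.32251123],
       [  0.        ,   0.        ,   1.        ]]), 'k1': -0.024254666207102857, 'R': array([[ 0.86543743,  0.50058593, -0.02077935],
       [ 0.28207415, -0.5211014 , -0.80553554],
       [-0.41406791,  0.69127929, -0.59218301]]), 't': array([-0.4652142 , -0.12569757,  1.29047704])} [ 0.97241494 -0.72470154  0.65327787]
top {'camera_matrix': array([[492.55057164,   0.        , 316.38265384],
       [  0.        , 492.55057164, 195.31142582],
       [  0.        ,   0.        ,   1.        ]]), 'k1': -0.13547273296710685, 'R': array([[-1.22100137e-04, -9.99860086e-01, -1.67270539e-02],
       [-9.82265416e-01,  3.25616873e-03, -1.87467466e-01],
       [ 1.87495702e-01,  1.64075168e-02, -9.82128380e-01]]), 't': array([-0.02931881,  0.56860022,  1.13649183])} [ 0.34542542 -0.04981318  1.22228451]
```

View pics/scene0.png

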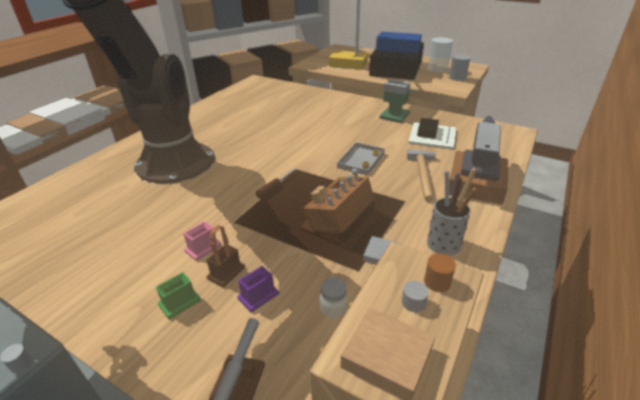

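View pics/top0.png

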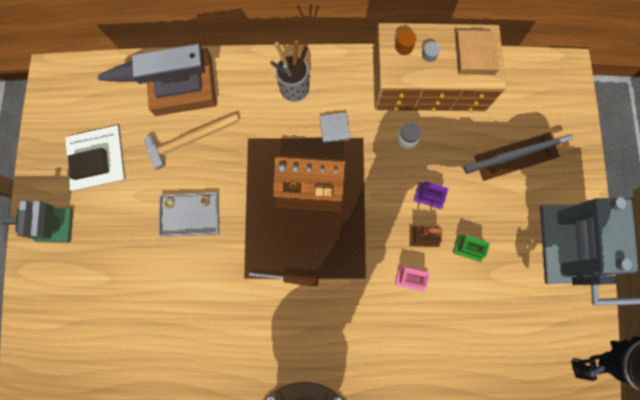

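Scene view: rack and tongs at about (222,265), block (340,205), tray (362,158). Top view: block (310,183) with a dark left slot (291,187), which is the ferrule's, and the pin in the right slot (323,190). Rack is at (426,236) and tray at (188,213).

```bash
python3 - <<'E'
from h import *
z=np.load('last_top.npz');im,d=z['im'],z['d'];W=cloud('top',d)
zs=np.load('last_scene.npz');ims,ds=zs['im'],zs['d'];WS=cloud('scene',ds)
def crop(im,u0,v0,u1,v1,k): return cv2.resize(im[v0:v1,u0:u1],None,fx=k,fy=k,interpolation=cv2.INTER_CUBIC)
m=np.zeros((600,800,3),np.uint8)
for c,x,y in((crop(im,265,145,355,215,4),0,0),(crop(im,400,210,455,260,6),370,0),(crop(im,150,185,225,240,4),0,300),(crop(ims,190,215,260,295,3.5),370,310),(crop(ims,300,165,385,240,2),620,310)):
    m[y:y+c.shape[0],x:x+c.shape[1]]=c[:600-y,:800-x]
cv2.imwrite('pics/m1.png',m[:,:,::-1])
def rect(P,name):
    r=cv2.minAreaRect((P[:,:2]*1000).astype(np.float32)); print(name,len(P),r, 'med',np.round(np.median(P,0),4))
def sel(W,u0,v0,u1,v1,zl,zh):
    P=W[v0:v1,u0:u1].reshape(-1,3); return P[(P[:,2]>zl)&(P[:,2]<zh)]
print('bench z',np.nanmedian(W[300:330,100:200,2]),np.nanmedian(WS[300:330,60:120,2]))
rect(sel(W,400,215,450,255,.052,.07),'rack top')
rect(sel(W,400,215,450,255,.085,.16),'tongs top')
rect(sel(WS,195,215,250,290,.052,.07),'rack sc')
P=sel(WS,195,215,250,290,.085,.16);rect(P,'tongs sc');print(P[:,2].max())
rect(sel(W,150,185,225,240,.014,.03),'tray rim')
rect(sel(W,150,185,225,240,.009,.03),'tray rim')
print('tray z',np.nanmedian(W[205:225,180:195,2]))
B=sel(W,265,150,355,215,.06,.115);rect(B,'block')
# top plane RANSAC
best=None;rng=np.random.default_rng(0)
for i in range(500):
    a,b,c=B[rng.choice(len(B),3,False)];n=np.cross(b-a,c-a);l=np.linalg.norm(n)
    if l<1e-6: continue
    n/=l;k=abs((B-a)@n)<.002
    if best is None or k.sum()>best.sum(): best=k
Q=B[best];c=Q.mean(0);n=np.linalg.svd(Q-c)[2][2];n*=np.sign(n[2]);print('plane',len(Q),n,c,np.degrees(np.arccos(n[2])))
q=np.array([np.cross([0,1,0],n)]) 
ex=np.cross([0,0,1.],n);ex/=np.linalg.norm(ex);ey=ex;exx=np.cross(ey,n)  # ey horizontal in plane
A=np.c_[(Q-c)@ey,(Q-c)@exx];r=cv2.minAreaRect((A*1000).astype(np.float32));print(ey,exx,r)
print('yaw',np.degrees(np.arctan2(-n[1],-n[0])))
o=c+ey*r[0][0]/1000+exx*r[0][1]/1000;print('face centre',o)
E
```

```text
bench z 0.0005313967080244348 -0.00040971073526724567
rack top 227 ((472.9404296875, -296.9056396484375), (60.987945556640625, 33.87300491333008), 89.23843383789062) med [ 0.4666 -0.2893  0.0588]
tongs top 100 ((472.7064514160156, -296.7277526855469), (11.111824989318848, 38.821929931640625), 1.5725291967391968) med [ 0.4717 -0.29    0.1302]
rack sc 550 ((467.3572998046875, -297.9163513183594), (67.02486419677734, 253.0531463623047), 73.10478210449219) med [ 0.4712 -0.2929  0.0569]
tongs sc 218 ((471.6947326660156, -299.95013427734375), (40.60649108886719, 14.00584602355957), 87.36985778808594) med [ 0.4739 -0.3064  0.1124]
0.13548381802973952
tray rim 353 ((528.1498413085938, 293.6329040527344), (105.70523071289062, 153.2346954345703), 2.554584503173828) med [0.5486 0.2978 0.0202]
tray rim 515 ((528.1498413085938, 293.6329040527344), (105.70523071289062, 153.2346954345703), 2.554584503173828) med [0.5499 0.2986 0.0177]
tray z 0.003639115200690815
block 2545 ((608.3822631835938, -12.524223327636719), (164.1951446533203, 106.03501892089844), 85.85255432128906) med [ 0.6034 -0.0183  0.0928]
plane 1323 [-0.33866734  0.01820486  0.94073004] [ 0.60358616 -0.0131766   0.09222579] 19.825478722385068
[-0.0536769  -0.99855836  0.        ] [-0.93937385  0.05049547 -0.33915628] ((-0.87506103515625, 3.4728012084960938), (163.80889892578125, 94.45243072509766), 1.0566855669021606)
yaw -3.076938684866282
face centre [ 0.60037087 -0.01212744  0.09104797]
```

View pics/m1.png

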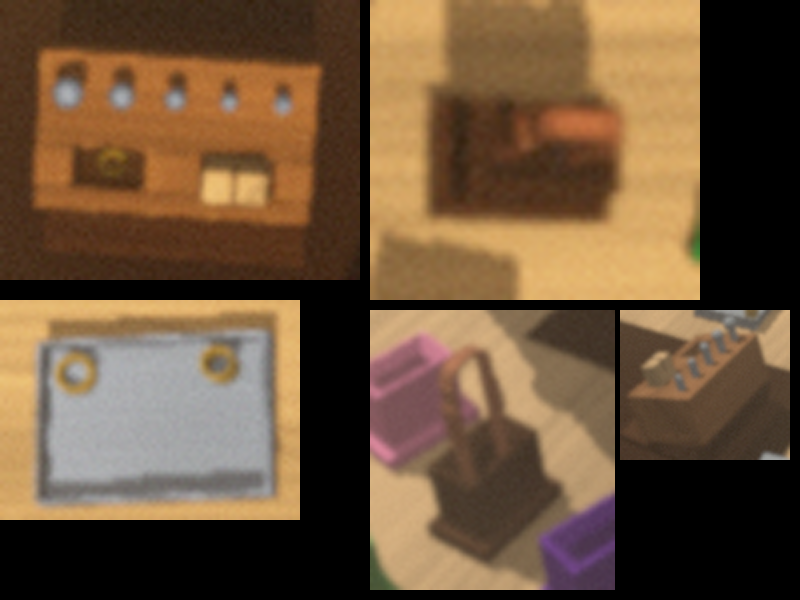

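```bash
cat >> h.py <<'E'
def togo(target,rpy):
    """units (turn, shift along tool axes AFTER the turn, shift in current axes) from measured state to target"""
    s=telemetry.get_state();R0=Ro.from_euler('xyz',s['eef_rot'],degrees=True);R1=Ro.from_euler('xyz',rpy,degrees=True)
    dv=np.array(target)-s['ee_pos']
    print('t',round(s['clock'],2),'pos',np.round(s['ee_pos'],4),'rpy',np.round(s['eef_rot'],2),'F',np.round(s['wrist_force'],1),'op',round(s['opening'],4))
    print('turn',np.round((R0.inv()*R1).as_rotvec()/(np.pi/2),3),'shift after turn',np.round(R1.inv().apply(dv)/.04,3),'now',np.round(R0.inv().apply(dv)/.04,3))
E
python3 -m creep '[[[0,0,0.0752,0,0,0,0.5],[0,0,0.0752,0,0,0,0.5],[0,0,0.0752,0,0,0,0.5],[0,0,0,0.6,-0.68,0,0.5],[0,0,0,0.6,-0.68,0,0.5],[0,0,0,0.6,-0.68,0,0.5],[0,0,0,0.6,-0.68,0,0.5],[0,0,0,0.6,-0.68,0,0.5],[0,0,0,0.6,-0.68,0,0.5],[0,0,0,0.6,-0.68,0,0.5],[0,0,0,0.6,-0.68,0,0.5],[0,0,0,0.6,-0.68,0,0.5]]]' 20
python3 - <<'E'
from h import *
togo([.4725,-.298,.16],[180,0,-1])
# block details from first pictures
z=np.load('last_top.npz');im,d=z['im'],z['d'];W=cloud('top',d)
yaw=np.radians(-3.9);o=np.array([.6004,-.0121,.0910])
ex=np.array([np.cos(yaw)*.9397,np.sin(yaw)*.9397,.342]);ey=np.array([-np.sin(yaw),np.cos(yaw),0]);ez=np.cross(ex,ey)
P=W[145:215,265:355].reshape(-1,3);C=im[145:215,265:355].reshape(-1,3).astype(int);L=np.c_[(P-o)@ex,(P-o)@ey,(P-o)@ez]*1000
k=(L[:,2]<-8)&(abs(L[:,1])<75)&(abs(L[:,0])<45);print('slot hole',k.sum(),np.percentile(L[k],[2,50,98],axis=0).round(1))
k2=(L[:,2]>18)&(L[:,2]<32)&(L[:,1]<-15)&(L[:,0]<5);print('pin',k2.sum(),np.percentile(L[k2],[2,50,98],axis=0).round(1))
br=k&(C[:,0]-C[:,2]>75)&(C[:,0]>C[:,1]);print('brass',br.sum(),np.percentile(L[br],[5,50,95],axis=0).round(1))
for v in range(178,194): print(v,[f'{int(x)}' for x in ((W[v,282:304]-o)@ez*1000)])
E
```

```text
clock: 1.1
ee_pos: [0.4275, -0.3473, 0.2311]
eef_rot: [-180.0, 0.0, -1.0]
wrist_force: [0.7, -0.3, -0.5]
opening: 0.0643
t 1.1 pos [ 0.4275 -0.3473  0.2311] rpy [-1.7999e+02  2.0000e-02 -1.0200e+00] F [ 0.7 -0.3 -0.5] op 0.0643
turn [-0.  0. -0.] shift after turn [ 1.102 -1.253  1.778] now [ 1.103 -1.253  1.778]
slot hole 226 [[-33.7 -59.3 -55.6]
 [-25.9  34.7 -45.5]
 [-13.9  60.3 -10.2]]
pin 143 [[-33.4 -55.1  20.8]
 [-23.6 -36.9  25.9]
 [-14.4 -18.6  29.9]]
brass 61 [[-33.4 -59.5 -55.1]
 [-21.3  22.5 -49.3]
 [-15.6  54.7 -11. ]]
178 ['0', '0', '1', '0', '2', '1', '-2', '0', '1', '-1', '2', '0', '0', '0', '-1', '1', '4', '-2', '1', '-4', '1', '3']
179 ['-3', '-4', '-2', '3', '2', '-2', '-2', '2', '-2', '-2', '0', '1', '0', '-3', '-2', '-3', '0', '-2', '-1', '-2', '0', '0']
180 ['-1', '2', '3', '1', '0', '0', '0', '1', '-5', '0', '-3', '0', '0', '0', '-2', '0', '0', '-2', '0', '2', '-3', '-5']
181 ['2', '1', '-2', '-2', '0', '5', '0', '1', '-1', '2', '3', '0', '3', '0', '-1', '-1', '0', '-1', '2', '0', '0', '-1']
182 ['-2', '-7', '-29', '-54', '-50', '-50', '-49', '-56', '-49', '-51'
[... 995 characters left out ...]
['-1', '-13', '-35', '-40', '-36', '-35', '-45', '-45', '-43', '-42', '-45', '-44', '-49', '-48', '-49', '-50', '-51', '-54', '-47', '-4', '-2', '3']
190 ['-2', '-14', '-22', '-20', '-25', '-26', '-22', '-28', '-30', '-30', '-27', '-31', '-31', '-32', '-35', '-32', '-37', '-35', '-34', '-1', '0', '0']
191 ['0', '0', '-8', '-6', '-11', '-6', '-9', '-13', '-12', '-14', '-15', '-10', '-21', '-14', '-15', '-23', '-21', '-16', '-23', '0', '-3', '0']
192 ['-4', '0', '0', '1', '0', '-2', '-1', '0', '0', '1', '-2', '0', '-1', '-3', '-4', '-3', '-3', '-9', '-6', '0', '-4', '-2']
193 ['0', '0', '3', '-1', '-2', '1', '0', '2', '0', '-1', '1', '1', '-1', '2', '-1', '-2', '0', '0', '-1', '-2', '-1', '1']
```

```bash
python3 - <<'E'
from h import *
z=np.load('last_top.npz');im,d=z['im'],z['d'];W=cloud('top',d)
yaw=np.radians(-3.9);o=np.array([.6004,-.0121,.0910])
ex=np.array([np.cos(yaw)*.9397,np.sin(yaw)*.9397,.342]);ey=np.array([-np.sin(yaw),np.cos(yaw),0]);ez=np.cross(ex,ey)
L=((W-o)@np.c_[ex,ey,ez])*1000
P=L[183:189,288:298].reshape(-1,3);P=P[(P[:,2]>-43)&(P[:,2]<-33)];print(P.round(1).tolist())
from scipy.optimize import least_squares
f=least_squares(lambda p:np.hypot(P[:,0]-p[0],P[:,1]-p[1])-7,P[:,:2].mean(0),loss='soft_l1');c=f.x;print('ferrule L',c,f.fun.round(1))
# slot wall bounds from the hole's outline (left slot)
for v in (184,186,188): print(L[v,282:304,1].round(0).tolist())
for u in (286,293,299): print(L[178:194,u,0].round(0).tolist())
F=o+ex*c[0]/1e3+ey*c[1]/1e3-ez*.052;print('ferrule foot world',F)
E
```

```text
[[-16.7, 43.4, -34.1], [-17.1, 41.2, -37.6], [-16.9, 38.8, -37.7], [-16.6, 36.2, -36.3], [-17.1, 34.1, -40.8], [-19.9, 46.0, -37.6], [-19.5, 34.0, -40.7], [-22.3, 45.9, -37.6], [-21.5, 33.6, -37.7], [-21.8, 31.4, -40.4], [-24.6, 45.6, -36.6], [-24.6, 31.4, -42.8], [-27.0, 45.5, -36.0], [-27.1, 43.1, -37.4], [-26.1, 33.2, -35.2], [-29.4, 43.0, -36.9], [-29.9, 40.9, -41.2], [-29.0, 38.0, -36.0], [-28.8, 35.6, -35.7]]
ferrule L [-22.98608663  39.16888257] [ 0.5 -0.8 -0.9  0.   0.8  0.5 -0.8 -0.3 -1.3  0.9 -0.3  0.9  0.5 -1.3
 -0.3  0.5  0.2 -0.9 -0.2]
[62.0, 60.0, 60.0, 59.0, 57.0, 54.0, 52.0, 50.0, 46.0, 45.0, 42.0, 40.0, 37.0, 34.0, 32.0, 30.0, 28.0, 25.0, 23.0, 20.0, 14.0, 12.0]
[62.0, 60.0, 60.0, 59.0, 57.0, 54.0, 52.0, 49.0, 46.0, 44.0, 42.0, 40.0, 37.0, 34.0, 31.0, 30.0, 27.0, 25.0, 22.0, 20.0, 14.0, 12.0]
[61.0, 60.0, 60.0, 59.0, 56.0, 54.0, 52.0, 49.0, 47.0, 43.0, 41.0, 38.0, 36.0, 34.0, 32.0, 29.0, 27.0, 25.0, 22.0, 19.0, 14.0, 11.0]
[-0.0, -3.0, -6.0, -8.0, -17.0, -20.0, -22.0, -25.0, -28.0, -30.0, -32.0, -33.0, -33.0, -34.0, -34.0, -37.0]
[0.0, -2.0, -4.0, -7.0, -16.0, -17.0, -21.0, -24.0, -26.0, -29.0, -29.0, -33.0, -33.0, -32.0, -33.0, -35.0]
[1.0, -2.0, -4.0, -6.0, -9.0, -18.0, -20.0, -23.0, -26.0, -27.0, -31.0, -33.0, -33.0, -32.0, -34.0, -35.0]
ferrule foot world [0.59925689 0.02723773 0.03427436]
```

```bash
python3 -m creep '[[[0,0,0,0.37,-0.42,0.2,0.5],[0,0,0,0.37,-0.42,0.4,0.5],[0,0,0,0.36,-0.41,0.4,0.5],[0,0,0,0,0,0.4,0.5],[0,0,0,0,0,0.3,0.5],[0,0,0,0,0,0,0.5]]]'
python3 - <<'E'
from h import *
togo([.4725,-.298,.071],[180,0,-1])
im,d=cap('top');W=cloud('top',d)
im2,d2=cap('scene')
m=np.hstack([cv2.resize(im[190:280,380:480],None,fx=4,fy=4),cv2.resize(im2[180:300,170:270],None,fx=4,fy=4)[:360]])
cv2.imwrite('pics/m2.png',m[:,:,::-1])
E
```

```text
clock: 1.6
ee_pos: [0.4703, -0.2984, 0.1606]
eef_rot: [-179.9, 0.3, -1.0]
wrist_force: [-0.6, 0.2, 0.4]
opening: 0.0642
t 1.6 pos [ 0.4703 -0.2984  0.1606] rpy [-179.88    0.25   -0.95] F [-0.6  0.2  0.4] op 0.0642
turn [-0.001  0.003  0.001] shift after turn [ 0.054 -0.012  2.239] now [ 0.064 -0.007  2.239]
```

View pics/m2.png

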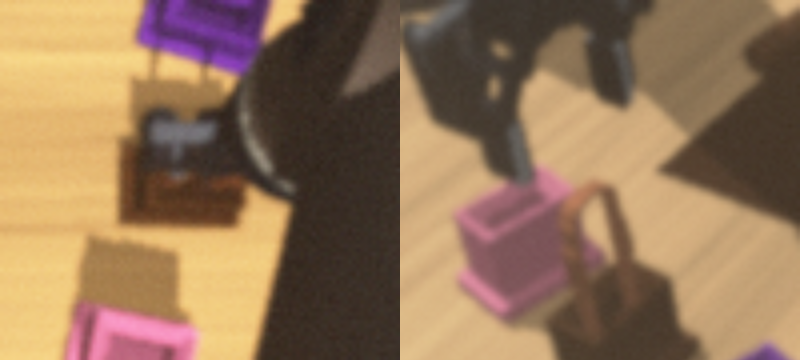

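The picture shows the open fingers straddling the tongs (the bow is at about (595,200) in the right half), so I descend.

```bash
python3 -m creep '[[[0,0,0,0.055,0,0.3,0.5],[0,0,0,0,0,0.35,0.5],[0,0,0,0,0,0.35,0.5],[0,0,0,0,0,0.35,0.5],[0,0,0,0,0,0.35,0.4],[0,0,0,0,0,0.3,0.2],[0,0,0,0,0,0.24,0.05],[0,0,0,0,0,0,0],[0,0,0,0,0,0,-0.04],[0,0,0,0,0,0,-0.08],[0,0,0,0,0,0,-0.1],[0,0,0,0,0,0,-0.1]]]' 20
python3 - <<'E'
from h import *
togo([.4725,-.298,.071],[180,0,-1])
im2,d2=cap('scene'); cv2.imwrite('pics/m3.png',cv2.resize(im2[190:300,170:270],None,fx=5,fy=5)[:,:,::-1])
E
```

```text
clock: 2.7
ee_pos: [0.4743, -0.3001, 0.0744]
eef_rot: [180.0, -0.1, -1.0]
wrist_force: [-0.3, 0.2, 0.3]
opening: 0.0383
t 2.7 pos [ 0.4743 -0.3001  0.0744] rpy [ 1.7996e+02 -7.0000e-02 -1.0100e+00] F [-0.3  0.2  0.3] op 0.0383
turn [ 0.    -0.001 -0.   ] shift after turn [-0.047 -0.051  0.086] now [-0.047 -0.051  0.086]
```

View pics/m3.png

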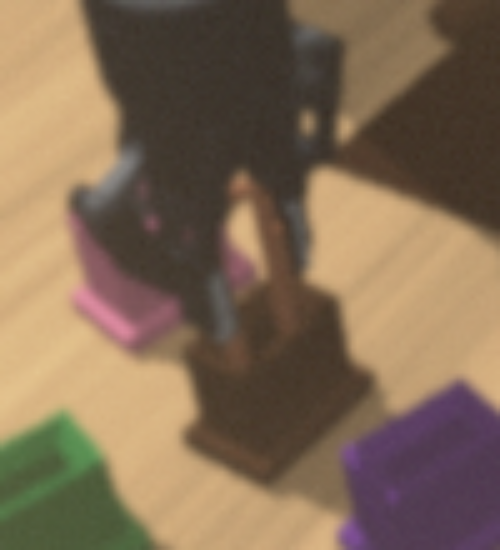

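Fingers straddle the rests at opening 38.3 mm. I close lightly.

```bash
python3 -m creep '[[[0,0,0,0,0,0,-0.12],[0,0,0,0,0,0,-0.13],[0,0,0,0,0,0,-0.14],[0,0,0,0,0,0,-0.14],[0,0,0,0,0,0,-0.14]]]' 20
python3 - <<'E'
from h import *
togo([.4725,-.298,.071],[180,0,-1])
E
python3 -m creep '[[[0,0,0,0,0,0,-0.14]]]' 20
```

```text
clock: 3.17
ee_pos: [0.4743, -0.3002, 0.0741]
eef_rot: [180.0, -0.1, -1.0]
wrist_force: [-0.0, -1.6, 6.2]
opening: 0.0372
t 3.17 pos [ 0.4743 -0.3002  0.0741] rpy [ 1.7996e+02 -6.0000e-02 -1.0200e+00] F [-0.  -1.6  6.2] op 0.0372
turn [ 0.    -0.001 -0.   ] shift after turn [-0.046 -0.053  0.078] now [-0.046 -0.053  0.078]
clock: 3.25
ee_pos: [0.4743, -0.3002, 0.0741]
eef_rot: [180.0, -0.1, -1.0]
wrist_force: [0.4, -1.4, 5.4]
opening: 0.0367
```

```bash
python3 -m creep '[[[0,0,0,0,0,-0.1,-0.14],[0,0,0,0,0,-0.2,-0.14],[0,0,0,0,0,-0.25,-0.14],[0,0,0,0,0,-0.3,-0.14],[0,0,0,0,0,-0.35,-0.14],[0,0,0,0,0,-0.35,-0.14],[0,0,0,0,0,-0.35,-0.14],[0,0,0,0,0,-0.35,-0.14],[0,0,0,0,0,-0.25,-0.14],[0,0,0,0,0,-0.1,-0.14],[0,0,0,0,0,0,-0.14]]]' 20
python3 - <<'E'
from h import *
togo([.4743,-.3002,.071],[180,0,-1])
im2,d2=cap('scene'); cv2.imwrite('pics/m4.png',cv2.resize(im2[170:290,170:270],None,fx=5,fy=5)[:,:,::-1])
W=cloud('scene',d2);s=telemetry.get_state()
T=Ro.from_euler('xyz',s['eef_rot'],degrees=True).inv()
L=T.apply((W-s['ee_pos']).reshape(-1,3))*1000
k=(L[:,2]>8)&(L[:,2]<75)&(abs(L[:,0])<25)&(abs(L[:,1])<35)
L=L[k]
for a in range(5,75,10):
    q=L[(L[:,2]>=a)&(L[:,2]<a+10)]
    if len(q): print(a,len(q),np.percentile(q,[5,50,95],axis=0).round(1).tolist())
print(np.percentile(L[:,2],[95,99,100]))
E
```

```text
clock: 4.17
ee_pos: [0.4743, -0.3, 0.1789]
eef_rot: [180.0, -0.1, -1.0]
wrist_force: [0.2, 0.5, -1.0]
opening: 0.037
t 4.17 pos [ 0.4743 -0.3     0.1789] rpy [ 1.7995e+02 -1.0000e-01 -1.0100e+00] F [ 0.2  0.5 -1. ] op 0.037
turn [ 0.001 -0.001 -0.   ] shift after turn [-1.000e-03  6.000e-03  2.698e+00] now [-0.005  0.003  2.698]
5 25 [[-4.2, -12.8, 8.6], [2.8, -9.5, 11.5], [4.6, 18.8, 14.8]]
15 35 [[-5.1, -12.3, 15.5], [1.0, 15.1, 19.8], [4.6, 18.4, 24.6]]
25 32 [[-5.9, -13.8, 26.1], [0.2, 1.7, 29.0], [3.8, 18.0, 34.6]]
35 37 [[-5.4, -14.2, 35.4], [1.4, 14.0, 39.9], [4.0, 17.5, 43.8]]
45 34 [[-5.8, -13.5, 46.0], [-0.7, -10.0, 49.6], [3.2, 17.5, 54.5]]
55 24 [[-6.0, -13.4, 55.5], [-0.1, 1.0, 58.2], [2.9, 17.2, 60.8]]
[59.10209998 60.79135414 61.4142644 ]
```

View pics/m4.png

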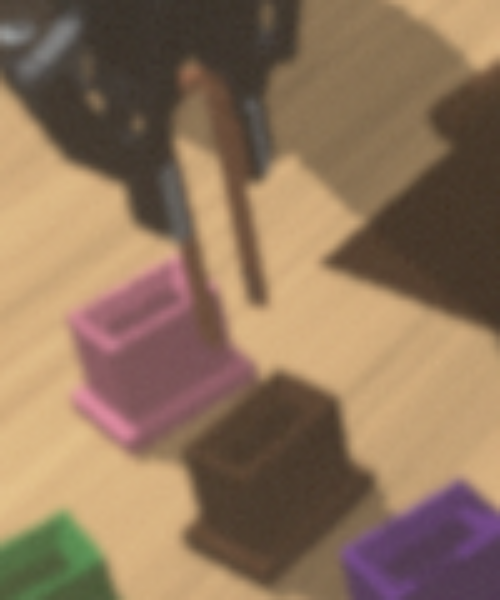

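The tongs hang straight in the fingers with jaws open, tips at about (210,340) and (260,300) and clear of the rack. Next I tilt them and carry them over the left slot.

```bash
cat >> h.py <<'E'
RP=[180,-20,-3.9]
F=np.array([.5993,.0272,.0343]); OFF=np.array([-.0015,.0005,.062])
def tcp_for(tip,rpy): return np.array(tip)-Ro.from_euler('xyz',rpy,degrees=True).apply(OFF)
EZ=-Ro.from_euler('xyz',RP,degrees=True).as_matrix()[:,2]
E
python3 - <<'E'
from h import *
print(EZ)
for h in(.13,.09,.004): print(h,tcp_for(F+h*EZ,RP))
togo(tcp_for(F+.13*EZ,RP),RP)
E
```

```text
[-0.34122812  0.0232626   0.93969262]
0.13 [0.53522448 0.03206939 0.21523401]
0.09 [0.54887361 0.03113889 0.17764631]
0.004 [0.57821923 0.0291383  0.09683274]
t 4.22 pos [ 0.4739 -0.2998  0.178 ] rpy [ 1.7999e+02 -3.0000e-02 -1.0100e+00] F [-0.   0.  -1.1] op 0.037
turn [-0.005  0.222  0.032] shift after turn [ 1.225 -8.381 -0.545] now [ 1.387 -8.321 -0.933]
```

```bash
python3 -m creep '[[[0,0,0,0,-0.3,-0.23,-0.14],[0,0,0,0.1,-0.6,-0.25,-0.14],[0,0,0,0.13,-0.85,-0.25,-0.14],[0,0,0,0.13,-0.85,-0.2,-0.14],[0,0,0,0.13,-0.85,0,-0.14],[0,0,0,0.13,-0.85,0,-0.14],[0,0,0,0.13,-0.85,0,-0.14],[0,0,0,0.13,-0.85,0,-0.14],[0,0,0,0.13,-0.85,0,-0.14],[0,0,0,0.13,-0.85,0,-0.14],[0,0,0,0.13,-0.5,0,-0.14],[0,0,0,0.12,-0.12,0,-0.14]]]' 20
python3 -m creep '[[[0,0.04,0.008,0,0,0,-0.14],[0,0.05,0.008,0,0,0,-0.14],[0,0.05,0.008,0,0,0,-0.14],[0,0.05,0.008,0,0,0,-0.14],[0,0.032,0,0,0,0,-0.14],[0,0,0,0,0,0,-0.14],[0,0,0,0,0,0,-0.14]]]' 20
cat > look.py <<'E'
from h import *
import sys
# jaws' place in the tool frame and in slot frame, from both cameras
h=float(sys.argv[1]);togo(tcp_for(F+h*EZ,RP),RP);s=telemetry.get_state();T=Ro.from_euler('xyz',s['eef_rot'],degrees=True).inv()
for n in('scene','top'):
    im,d=cap(n);W=cloud(n,d);L=T.apply((W-s['ee_pos']).reshape(-1,3))*1000
    k=(L[:,2]>8)&(L[:,2]<68)&(abs(L[:,0])<20)&(abs(L[:,1])<30);L=L[k]
    for a in range(8,68,15):
        q=L[(L[:,2]>=a)&(L[:,2]<a+15)]
        if len(q)>3: print(n,a,len(q),np.percentile(q,[5,50,95],axis=0).round(1).tolist())
    print(np.percentile(L[:,2],[95,99,100]) if len(L) else '')
E
python3 look.py 0.09
```

```text
clock: 5.22
ee_pos: [0.5346, 0.0381, 0.2148]
eef_rot: [-179.9, 0.1, -0.6]
wrist_force: [1.0, -0.1, -1.8]
opening: 0.0368
clock: 5.8
ee_pos: [0.5343, 0.0319, 0.2148]
eef_rot: [-179.6, -19.9, -4.0]
wrist_force: [-0.4, -0.3, -0.4]
opening: 0.0371
t 5.8 pos [0.5343 0.0319 0.2148] rpy [-179.61  -19.85   -3.96] F [-0.4 -0.3 -0.4] op 0.0371
turn [-0.004  0.002 -0.001] shift after turn [ 0.025 -0.005  0.997] now [0.028 0.002 0.997]
scene 8 45 [[-5.1, -14.0, 9.5], [-0.8, 14.7, 15.7], [3.6, 18.6, 21.9]]
scene 23 48 [[-6.8, -13.6, 23.7], [-1.0, 1.8, 29.9], [3.1, 18.1, 37.3]]
scene 38 46 [[-6.5, -13.9, 38.7], [-0.2, 12.6, 45.9], [3.0, 18.2, 51.8]]
scene 53 26 [[-6.4, -14.0, 54.2], [-1.0, 13.3, 57.0], [2.8, 17.3, 61.3]]
[59.02892798 61.2664402  61.7799799 ]
[59.91470741 60.51883386 60.66986547]
```

```bash
python3 -m creep '[[[-0.004,0.002,0,0.027,0,0.2,-0.14],[0,0,0,0,0,0.35,-0.14],[0,0,0,0,0,0.4,-0.14],[0,0,0,0,0,0.3,-0.14],[0,0,0,0,0,0.25,-0.14],[0,0,0,0,0,0.25,-0.14],[0,0,0,0,0,0.25,-0.14],[0,0,0,0,0,0.2,-0.14],[0,0,0,0,0,0.15,-0.14],[0,0,0,0,0,0.15,-0.14],[0,0,0,0,0,0,-0.14]]]' 20
python3 look.py 0.004
python3 - <<'E'
from h import *
a=np.load('last_scene.npz')['im'];b=np.load('last_top.npz')['im']
m=np.hstack([cv2.resize(a[130:230,290:390],None,fx=4,fy=4),cv2.resize(b[140:220,260:360],None,fx=4,fy=5)])
cv2.imwrite('pics/m5.png',m[:,:,::-1])
E
```

```text
clock: 6.82
ee_pos: [0.5706, 0.0297, 0.1203]
eef_rot: [-179.9, -20.1, -4.0]
wrist_force: [0.0, -0.2, -1.6]
opening: 0.0367
t 6.82 pos [0.5706 0.0297 0.1203] rpy [-179.95  -20.09   -3.98] F [ 0.  -0.2 -1.6] op 0.0367
turn [-0.    -0.001 -0.001] shift after turn [-0.022  0.     0.618] now [-0.023  0.     0.617]
scene 8 43 [[-5.4, -13.5, 8.4], [-0.3, -8.6, 15.8], [3.7, 17.9, 22.9]]
scene 23 38 [[-6.3, -13.3, 24.3], [0.4, 12.4, 30.6], [3.4, 17.9, 37.1]]
scene 38 82 [[-18.3, -25.0, 38.8], [-5.3, 6.6, 40.6], [18.3, 27.9, 47.8]]
[46.52625497 53.72134779 56.27407051]
top 23 34 [[5.8, -25.8, 34.7], [16.6, 9.6, 37.0], [19.4, 28.6, 37.9]]
top 38 65 [[4.1, -26.9, 38.1], [15.0, 8.2, 39.7], [19.5, 28.9, 43.5]]
[42.63200591 44.90308492 45.9777029 ]
```

View pics/m5.png

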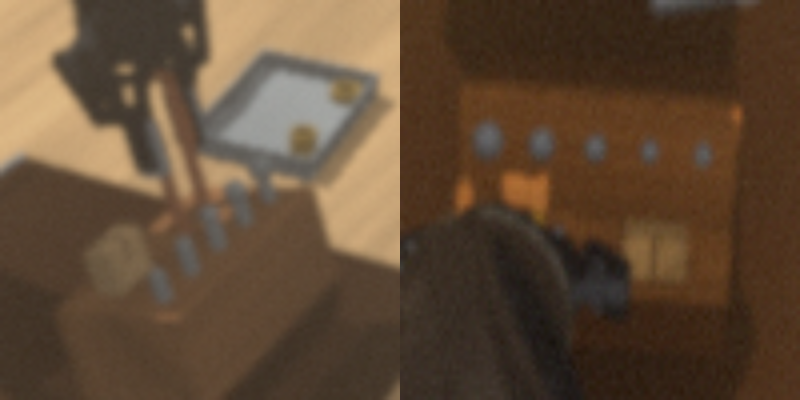

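The tips are inside the left slot, with the arms entering at (170,215) and (200,205) and no contact force. I lower to the ferrule and squeeze.

```bash
python3 -m creep '[[[0,0,0,0,0,0.15,-0.14],[0,0,0,0,0,0.15,-0.14],[0,0,0,0,0,0.15,-0.14],[0,0,0,0,0,0.15,-0.14],[0,0,0,0,0,0,-0.14]]]' 20
python3 -c "
from h import *
togo(tcp_for(F+.004*EZ,RP),RP)"
```

```text
clock: 7.33
ee_pos: [0.5787, 0.029, 0.0975]
eef_rot: [-180.0, -20.1, -4.0]
wrist_force: [-0.5, 0.3, -1.9]
opening: 0.0374
t 7.33 pos [0.5787 0.029  0.0975] rpy [-179.95  -20.07   -3.99] F [-0.5  0.3 -1.9] op 0.0374
turn [-0.    -0.001 -0.001] shift after turn [-0.018 -0.002  0.011] now [-0.018 -0.002  0.011]
```

```bash
python3 -m creep '[[[0,0,0,0,0,0,-0.17],[0,0,0,0,0,0,-0.2],[0,0,0,0,0,0,-0.25],[0,0,0,0,0,0,-0.4],[0,0,0,0,0,0,-0.4],[0,0,0,0,0,0,-0.4],[0,0,0,0,0,0,-0.4],[0,0,0,0,0,0,-0.4]]]' 50
python3 -c "
from h import *
togo(tcp_for(F+.1*EZ,RP),RP)"
```

```text
clock: 8.0
ee_pos: [0.579, 0.0291, 0.0989]
eef_rot: [-179.9, -20.2, -4.0]
wrist_force: [0.2, 0.2, -0.6]
opening: 0.0339
t 8.0 pos [0.579  0.0291 0.0989] rpy [-179.92  -20.16   -4.  ] F [ 0.2  0.2 -0.6] op 0.0339
turn [-0.    -0.002 -0.001] shift after turn [-3.600e-02  1.000e-03 -2.357e+00] now [-0.029 -0.    -2.357]
```

Opening stopped at 33.9 mm. About 30.6 would mean empty and about 35 a ferrule, so it looks gripped. I draw it out and check.

```bash
python3 -m creep '[[[0,0,0,0,0,-0.1,-0.4],[0,0,0,0,0,-0.2,-0.4],[0,0,0,0,0,-0.25,-0.4],[0,0,0,0,0,-0.3,-0.4],[0,0,0,0,0,-0.3,-0.4],[0,0,0,0,0,-0.3,-0.4],[0,0,0,0,0,-0.3,-0.4],[0,0,0,0,0,-0.3,-0.4],[0,0,0,0,0,-0.2,-0.4],[0,0,0,0,0,-0.1,-0.4],[0,0,0,0,0,0,-0.4],[0,0,0,0,0,0,-0.4]]]'
python3 look.py 0.1
python3 - <<'E'
from h import *
a=np.load('last_scene.npz')['im']
cv2.imwrite('pics/m6.png',cv2.resize(a[140:220,290:390],None,fx=6,fy=6)[:,:,::-1])
E
```

```text
clock: 9.0
ee_pos: [0.5466, 0.0312, 0.1872]
eef_rot: [-179.9, -20.2, -4.0]
wrist_force: [-0.5, 0.4, -1.5]
opening: 0.0337
t 9.0 pos [0.5466 0.0312 0.1872] rpy [-179.92  -20.18   -4.  ] F [-0.5  0.4 -1.5] op 0.0337
turn [-0.    -0.002 -0.001] shift after turn [-0.03  -0.002 -0.006] now [-0.029 -0.002 -0.006]
scene 8 41 [[-6.0, -11.3, 9.2], [0.6, 10.8, 14.9], [4.3, 16.2, 21.7]]
scene 23 46 [[-6.9, -11.7, 23.3], [-1.3, -7.7, 30.4], [3.1, 14.7, 37.1]]
scene 38 47 [[-7.0, -10.5, 38.8], [-1.1, 4.9, 45.8], [2.3, 13.6, 52.4]]
scene 53 45 [[-8.0, -9.2, 53.8], [0.2, 4.7, 58.6], [3.0, 12.9, 67.4]]
[65.56558514 67.52033225 67.72713063]
[63.44185524 64.93483659 65.30808192]
```

View pics/m6.png

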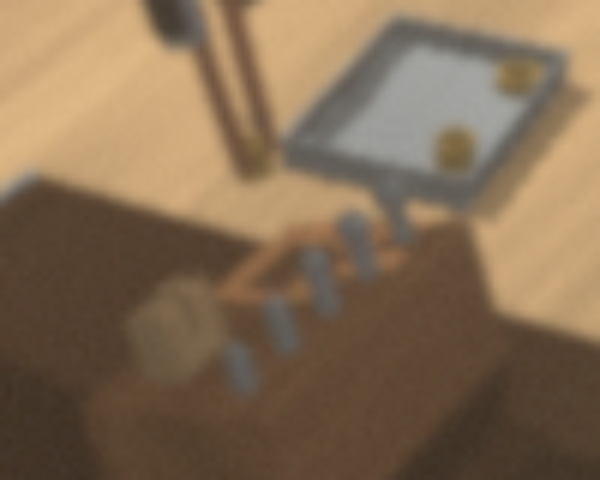

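The ferrule is gripped between the jaw tips at (257,155), clear of the slot. On to the tray.

```bash
python3 -m creep '[[[0,-0.04,-0.01,0,0,-0.1,-0.4],[0,-0.06,-0.017,0,0,-0.1,-0.4],[0,-0.06,-0.017,0,0,0,-0.4],[0,-0.04,-0.017,0,0,0,-0.4],[0,-0.024,-0.01,0,0,0,-0.4],[0,0,0,0,0,0,-0.4]]]'
python3 -c "
from h import *
togo([.5095,.2935,.14],[180,0,2.5])"
```

```text
clock: 9.6
ee_pos: [0.5454, 0.0313, 0.1935]
eef_rot: [179.1, 0.2, 2.3]
wrist_force: [0.5, -1.3, -1.1]
opening: 0.0341
t 9.6 pos [0.5454 0.0313 0.1935] rpy [179.09   0.22   2.3 ] F [ 0.5 -1.3 -1.1] op 0.0341
turn [ 0.01   0.002 -0.002] shift after turn [-0.612 -6.589  1.338] now [-0.63  -6.607  1.236]
```

```bash
python3 -m creep '[[[0.01,0.002,-0.002,0,-0.3,0,-0.4],[0,0,0,-0.06,-0.6,0,-0.4],[0,0,0,-0.06,-0.7,0,-0.4],[0,0,0,-0.06,-0.7,0,-0.4],[0,0,0,-0.06,-0.7,0.1,-0.4],[0,0,0,-0.06,-0.7,0.2,-0.4],[0,0,0,-0.06,-0.7,0.25,-0.4],[0,0,0,-0.06,-0.7,0.25,-0.4],[0,0,0,-0.06,-0.7,0.25,-0.4],[0,0,0,-0.06,-0.5,0.2,-0.4],[0,0,0,-0.07,-0.29,0.09,-0.4],[0,0,0,0,0,0,-0.4]]]'
python3 -m creep '[[[0,0,0,0,0,0,-0.4],[0,0,0,0,0,0,-0.4]]]'
python3 - <<'E'
from h import *
togo([.5095,.2935,.07],[180,0,2.5]);s=telemetry.get_state();T=Ro.from_euler('xyz',s['eef_rot'],degrees=True).inv()
for n in('scene','top'):
    im,d=cap(n);W=cloud(n,d);L=T.apply((W-s['ee_pos']).reshape(-1,3))*1000
    k=(L[:,2]>40)&(L[:,2]<85)&(abs(L[:,0])<18)&(abs(L[:,1])<22);Q=L[k];print(n,len(Q))
    for a in range(40,85,5):
        q=Q[(Q[:,2]>=a)&(Q[:,2]<a+5)]
        if len(q)>1: print(a,len(q),np.percentile(q,[5,50,95],axis=0).round(1).tolist())
c=proj('scene',np.array([.51,.29,.06]))[0].astype(int);print(c)
a=np.load('last_scene.npz')['im'];cv2.imwrite('pics/m7.png',cv2.resize(a[c[1]-45:c[1]+45,c[0]-50:c[0]+50],None,fx=6,fy=6)[:,:,::-1])
E
```

```text
clock: 10.6
ee_pos: [0.5057, 0.297, 0.1398]
eef_rot: [-179.9, -0.0, 2.8]
wrist_force: [0.2, -0.2, -1.4]
opening: 0.0343
clock: 10.77
ee_pos: [0.509, 0.2922, 0.1412]
eef_rot: [179.9, -0.2, 2.4]
wrist_force: [-0.1, -0.3, -1.2]
opening: 0.034
t 10.77 pos [0.509  0.2922 0.1412] rpy [ 1.7994e+02 -1.5000e-01  2.3900e+00] F [-0.1 -0.3 -1.2] op 0.034
turn [ 0.001 -0.002 -0.001] shift after turn [ 0.015 -0.033  1.779] now [ 0.01  -0.035  1.779]
scene 48
40 8 [[-5.3, -12.3, 40.9], [-3.3, -7.2, 42.9], [1.9, 14.5, 43.4]]
45 8 [[-4.1, -10.0, 45.3], [0.2, 1.7, 47.0], [2.2, 14.0, 48.1]]
50 14 [[-9.2, -11.2, 50.6], [-1.1, 8.6, 52.4], [2.7, 13.8, 54.5]]
55 7 [[-9.2, -7.6, 56.1], [-1.4, 5.1, 57.8], [1.3, 11.8, 59.7]]
60 6 [[-9.0, -2.6, 60.8], [-1.4, 8.0, 61.7], [1.8, 11.7, 63.3]]
65 5 [[-9.8, -0.2, 66.4], [-3.9, 5.6, 67.4], [-0.2, 6.7, 68.4]]
top 35
40 4 [[-4.7, -8.0, 41.9], [-3.4, 1.5, 42.6], [-1.9, 11.4, 43.5]]
45 9 [[-9.8, -8.5, 45.5], [-5.9, 2.2, 47.6], [0.9, 10.3, 49.4]]
50 5 [[-9.7, -8.2, 51.1], [-5.1, -5.6, 52.9], [1.0, 9.0, 53.7]]
55 8 [[-11.8, -9.1, 55.6], [-6.0, 3.1, 57.0], [-1.2, 9.9, 58.8]]
60 5 [[-10.8, -8.4, 60.9], [-6.8, 2.7, 62.7], [-1.7, 5.2, 64.3]]
65 4 [[-8.2, -7.9, 65.4], [-6.9, -7.7, 66.4], [-3.8, 2.1, 68.1]]
[356 142]
```

View pics/m7.png

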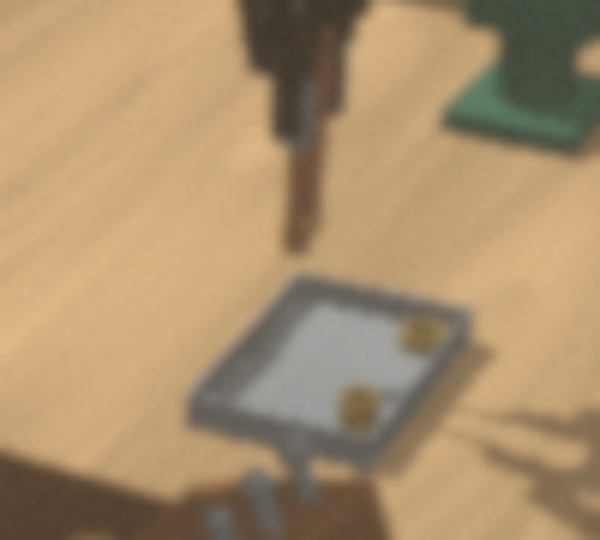

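The ferrule hangs above the tray at (298,245). Lowering now.

```bash
python3 -m creep '[[[0,0,0,0,0,0.15,-0.4],[0,0,0,0,0,0.25,-0.4],[0,0,0,0,0,0.3,-0.4],[0,0,0,0,0,0.3,-0.4],[0,0,0,0,0,0.25,-0.4],[0,0,0,0,0,0.2,-0.4],[0,0,0,0,0,0.13,-0.4],[0,0,0,0,0,0.1,-0.4],[0,0,0,0,0,0,-0.4]]]'
python3 -m creep '[[[0,0,0,0,0,0.04,-0.4],[0,0,0,0,0,0.02,-0.4],[0,0,0,0,0,0,-0.4]]]'
```

```text
clock: 11.62
ee_pos: [0.5082, 0.2935, 0.0726]
eef_rot: [179.9, -0.0, 2.5]
wrist_force: [0.2, -0.4, -1.4]
opening: 0.0338
clock: 11.87
ee_pos: [0.5089, 0.2939, 0.0716]
eef_rot: [-180.0, -0.1, 2.5]
wrist_force: [0.1, -0.8, -1.1]
opening: 0.0338
```

```bash
python3 -m creep '[[[0,0,0,0,0,0.03,-0.4],[0,0,0,0,0,0,-0.4]]]'
python3 -m creep '[[[0,0,0,0,0,0.03,-0.4],[0,0,0,0,0,0,-0.4]]]'
```

```text
clock: 12.03
ee_pos: [0.5091, 0.294, 0.0705]
eef_rot: [-180.0, -0.2, 2.5]
wrist_force: [-0.7, -0.2, 2.9]
opening: 0.0337
clock: 12.2
ee_pos: [0.509, 0.2939, 0.0691]
eef_rot: [-180.0, -0.2, 2.5]
wrist_force: [0.8, -0.5, 4.2]
opening: 0.0341
```

Floor contact felt (+4 N). I release the jaws gently while keeping hold of the tongs.

```bash
python3 -m creep '[[[0,0,0,0,0,0,-0.4],[0,0,0,0,0,0,-0.2],[0,0,0,0,0,0,-0.18],[0,0,0,0,0,0,-0.16],[0,0,0,0,0,0,-0.14],[0,0,0,0,0,0,-0.14],[0,0,0,0,0,0,-0.14],[0,0,0,0,0,0,-0.14]]]' 20
python3 -m creep '[[[0,0,0,0,0,-0.05,-0.14],[0,0,0,0,0,-0.1,-0.14],[0,0,0,0,0,-0.15,-0.14],[0,0,0,0,0,-0.2,-0.14],[0,0,0,0,0,-0.3,-0.14],[0,0,0,0,0,-0.4,-0.14],[0,0,0,0,0,-0.4,-0.14],[0,0,0,0,0,-0.4,-0.14],[0,0,0,0,0,-0.3,-0.14],[0,0,0,0,0,-0.1,-0.14],[0,0,0,0,0,0,-0.14]]]'
python3 - <<'E'
from h import *
togo([.4743,-.3002,.18],[180,0,-1]);s=telemetry.get_state();T=Ro.from_euler('xyz',s['eef_rot'],degrees=True).inv()
for n in('scene','top'):
    im,d=cap(n);W=cloud(n,d);L=T.apply((W-s['ee_pos']).reshape(-1,3))*1000
    k=(L[:,2]>8)&(L[:,2]<75)&(abs(L[:,0])<18)&(abs(L[:,1])<25);Q=L[k];print(n,len(Q))
    for a in range(10,75,10):
        q=Q[(Q[:,2]>=a)&(Q[:,2]<a+10)]
        if len(q)>1: print(a,len(q),np.percentile(q,[5,50,95],axis=0).round(1).tolist())
a=np.load('last_scene.npz')['im'];c=[356,130];cv2.imwrite('pics/m8.png',cv2.resize(a[c[1]-45:c[1]+45,c[0]-50:c[0]+50],None,fx=6,fy=6)[:,:,::-1])
E
```

```text
clock: 12.87
ee_pos: [0.5085, 0.2936, 0.0686]
eef_rot: [180.0, -0.1, 2.5]
wrist_force: [-0.4, -0.2, -1.8]
opening: 0.0364
clock: 13.78
ee_pos: [0.5092, 0.2943, 0.1667]
eef_rot: [-179.9, -0.3, 2.5]
wrist_force: [0.5, -0.1, -1.0]
opening: 0.037
t 13.78 pos [0.5092 0.2943 0.1667] rpy [-179.93   -0.26    2.48] F [ 0.5 -0.1 -1. ] op 0.037
turn [-0.001 -0.003  0.039] shift after turn [-0.612 14.875 -0.332] now [-1.513 14.81  -0.356]
scene 111
10 22 [[-6.4, -13.9, 10.4], [-1.9, 14.2, 15.3], [3.3, 18.8, 18.9]]
20 20 [[-6.0, -14.0, 20.1], [-1.6, 12.5, 24.9], [3.1, 19.5, 28.7]]
30 18 [[-5.7, -14.6, 30.9], [-2.2, 0.3, 34.9], [1.7, 18.8, 39.4]]
40 23 [[-6.8, -14.8, 40.4], [-2.7, -8.9, 46.0], [2.0, 17.3, 49.8]]
50 18 [[-7.2, -14.0, 51.1], [-1.3, -8.8, 54.5], [2.0, 18.9, 58.5]]
60 6 [[-6.8, -12.2, 60.4], [-2.1, 1.8, 61.3], [0.6, 16.4, 62.0]]
top 40
10 2 [[-6.4, -12.4, 14.7], [-5.7, -12.2, 17.1], [-5.0, -11.9, 19.5]]
20 4 [[-6.1, -14.3, 21.2], [-4.6, -12.4, 24.3], [-3.3, -11.8, 27.5]]
30 9 [[-6.9, -13.1, 31.8], [-5.9, -11.2, 35.9], [-2.4, 14.7, 39.9]]
40 12 [[-7.1, -13.2, 40.2], [-3.6, -10.9, 46.2], [-0.1, 15.6, 49.1]]
50 11 [[-7.2, -11.3, 52.5], [-4.2, 12.8, 55.2], [1.7, 14.5, 58.8]]
```

View pics/m8.png

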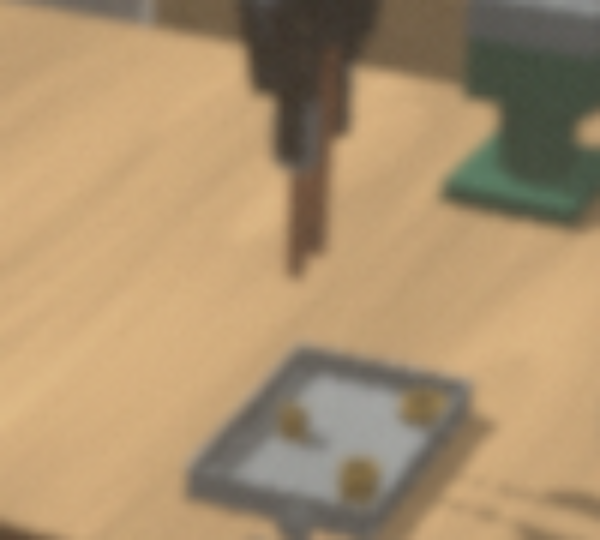

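The ferrule stands in the tray at (292,420), clear of the tongs. I carry the tongs back.

```bash
python3 -m creep '[[[0,0,0.039,0,0.2,-0.3,-0.14],[0,0,0,-0.03,0.4,-0.3,-0.14],[0,0,0,-0.03,0.6,-0.25,-0.14],[0,0,0,-0.03,0.8,0,-0.14],[0,0,0,-0.03,0.8,0,-0.14],[0,0,0,-0.03,0.8,0,-0.14],[0,0,0,-0.03,0.8,0,-0.14],[0,0,0,-0.03,0.8,0,-0.14],[0,0,0,-0.03,0.8,0,-0.14],[0,0,0,-0.03,0.8,0,-0.14],[0,0,0,-0.03,0.8,0,-0.14],[0,0,0,-0.03,0.8,0,-0.14]]]'
python3 -m creep '[[[0,0,0,-0.03,0.8,0,-0.14],[0,0,0,-0.03,0.8,0,-0.14],[0,0,0,-0.03,0.8,0,-0.14],[0,0,0,-0.03,0.8,0,-0.14],[0,0,0,-0.03,0.8,0,-0.14],[0,0,0,-0.03,0.8,0,-0.14],[0,0,0,-0.03,0.7,0,-0.14],[0,0,0,-0.03,0.5,0,-0.14],[0,0,0,0,0.3,0,-0.14],[0,0,0,0,0.17,0,-0.14],[0,0,0,0,0,0,-0.14],[0,0,0,0,0,0,-0.14]]]'
python3 - <<'E'
from h import *
togo([.4748,-.3002,.075],[180,0,-1]);s=telemetry.get_state()
im,d=cap('scene');W=cloud('scene',d);T=Ro.from_euler('xyz',s['eef_rot'],degrees=True).inv();L=T.apply((W-s['ee_pos']).reshape(-1,3))*1000
Q=L[(L[:,2]>8)&(L[:,2]<75)&(abs(L[:,0])<18)&(abs(L[:,1])<25)]
for a in range(10,75,10):
    q=Q[(Q[:,2]>=a)&(Q[:,2]<a+10)]
    if len(q)>1: print(a,len(q),np.percentile(q,[5,50,95],axis=0).round(1).tolist())
E
```

```text
clock: 14.88
ee_pos: [0.4887, -0.0435, 0.198]
eef_rot: [180.0, -0.0, -1.0]
wrist_force: [0.5, -0.1, -0.8]
opening: 0.0366
clock: 15.88
ee_pos: [0.4757, -0.2992, 0.1985]
eef_rot: [-180.0, -0.1, -1.0]
wrist_force: [-0.5, 0.5, -0.9]
opening: 0.0369
t 15.88 pos [ 0.4757 -0.2992  0.1985] rpy [-1.7996e+02 -8.0000e-02 -9.7000e-01] F [-0.5  0.5 -0.9] op 0.0369
turn [-0.    -0.001  0.   ] shift after turn [-0.021  0.025  3.088] now [-0.026  0.027  3.088]
10 36 [[-4.7, -13.9, 10.9], [0.5, -9.8, 15.3], [3.6, 18.0, 19.3]]
20 38 [[-5.8, -13.0, 20.3], [0.8, 12.9, 25.3], [3.5, 17.7, 29.4]]
30 37 [[-7.0, -13.5, 30.4], [0.3, 12.6, 35.1], [4.0, 17.6, 39.1]]
40 36 [[-7.1, -13.1, 40.6], [-0.5, -9.9, 45.6], [3.5, 17.0, 49.2]]
50 35 [[-6.9, -13.9, 51.2], [-0.4, -10.2, 54.8], [2.7, 16.6, 59.3]]
60 9 [[-7.9, -12.8, 60.5], [0.1, 13.0, 61.4], [1.4, 15.9, 63.1]]
```

```bash
python3 -m creep '[[[0,0,0,-0.02,0.025,0.2,-0.14],[0,0,0,0,0,0.35,-0.14],[0,0,0,0,0,0.4,-0.14],[0,0,0,0,0,0.4,-0.14],[0,0,0,0,0,0.25,-0.14],[0,0,0,0,0,0.15,-0.14],[0,0,0,0,0,0.15,-0.14],[0,0,0,0,0,0.15,-0.14],[0,0,0,0,0,0.15,-0.14],[0,0,0,0,0,0,-0.14]]]'
python3 -m creep '[[[0,0,0,0,0,0.15,-0.14],[0,0,0,0,0,0.15,-0.14],[0,0,0,0,0,0.15,-0.14],[0,0,0,0,0,0.15,-0.14],[0,0,0,0,0,0.15,-0.14],[0,0,0,0,0,0,-0.14]]]'
```

```text
clock: 16.77
ee_pos: [0.4744, -0.3013, 0.11]
eef_rot: [-180.0, -0.1, -1.0]
wrist_force: [-0.1, 0.5, -0.8]
opening: 0.0365
clock: 17.27
ee_pos: [0.4741, -0.3012, 0.0795]
eef_rot: [-180.0, -0.0, -1.0]
wrist_force: [-0.2, 0.1, -2.3]
opening: 0.0367
```

```bash
python3 -m creep '[[[0,0,0,0,0,0.06,-0.14],[0,0,0,0,0,0.05,-0.14],[0,0,0,0,0,0,-0.14]]]'
python3 -m creep '[[[0,0,0,0,0,0.02,-0.14],[0,0,0,0,0,0,-0.14]]]'
```

```text
clock: 17.52
ee_pos: [0.4748, -0.3015, 0.0763]
eef_rot: [180.0, -0.1, -1.0]
wrist_force: [0.1, -0.2, -0.7]
opening: 0.0365
clock: 17.68
ee_pos: [0.4749, -0.3016, 0.0758]
eef_rot: [180.0, -0.1, -1.0]
wrist_force: [-1.0, -0.1, -0.2]
opening: 0.037
```

```bash
python3 -m creep '[[[0,0,0,0,0,0.03,-0.14],[0,0,0,0,0,0,-0.1],[0,0,0,0,0,0,-0.05],[0,0,0,0,0,0,0.1],[0,0,0,0,0,0,0.3],[0,0,0,0,0,0,0.5],[0,0,0,0,0,0,0.5],[0,0,0,0,0,0,0.5]]]'
python3 -m creep '[[[0,0,0,0,0,-0.2,0.5],[0,0,0,0,0,-0.4,0.5],[0,0,0,0,0,-0.5,0.5],[0,0,0,0,0,-0.6,0.5],[0,0,0,0,0,-0.6,0.5],[0,0,0,0,0,-0.6,0.5],[0,0,0,0,0,-0.5,0.5],[0,0,0,-0.5,0,-0.2,0.5],[0,0,0,-0.8,0,0,0.5],[0,0,0,-0.8,0,0,0.5],[0,0,0,-0.5,0,0,0.5],[0,0,0,0,0,0,0.5]]]'
python3 - <<'E'
from h import *
togo([.4748,-.3002,.075],[180,0,-1])
im,d=cap('scene');im2,d2=cap('top')
W=cloud('scene',d);P=W[195:295,180:260].reshape(-1,3)
for a,b in((.065,.08),(.08,.1),(.1,.12),(.12,.15)):
    q=P[(P[:,2]>a)&(P[:,2]<b)&(abs(P[:,0]-.473)<.03)&(abs(P[:,1]+.298)<.04)];print(a,len(q),np.percentile(q,[5,50,95,100],axis=0).round(4).tolist() if len(q) else '')
m=np.vstack([np.hstack([cv2.resize(im[195:295,175:275],None,fx=3,fy=3),cv2.resize(im[130:230,300:400],None,fx=3,fy=3)]),cv2.resize(im2[140:290,140:440],None,fx=2,fy=2)])
cv2.imwrite('pics/m9.png',m[:,:,::-1])
E
```

```text
clock: 18.35
ee_pos: [0.4748, -0.3016, 0.0745]
eef_rot: [180.0, -0.1, -1.0]
wrist_force: [0.6, 0.1, -0.0]
opening: 0.0638
clock: 19.35
ee_pos: [0.3661, -0.3, 0.2189]
eef_rot: [180.0, -0.0, -1.2]
wrist_force: [-0.0, 0.3, 0.0]
opening: 0.0637
t 19.35 pos [ 0.3661 -0.3     0.2189] rpy [179.97  -0.    -1.23] F [-0.   0.3  0. ] op 0.0637
turn [ 0.    -0.    -0.003] shift after turn [ 2.718 -0.043  3.599] now [ 2.717 -0.056  3.599]
0.065 45 [[0.4682, -0.3206, 0.0656], [0.4753, -0.2902, 0.0729], [0.4774, -0.2858, 0.0797], [0.4784, -0.2852, 0.0798]]
0.08 81 [[0.4665, -0.3212, 0.0818], [0.4754, -0.3154, 0.0902], [0.4781, -0.285, 0.0988], [0.4803, -0.2824, 0.0999]]
0.1 80 [[0.468, -0.3202, 0.101], [0.4736, -0.3151, 0.1096], [0.478, -0.2861, 0.1195], [0.4799, -0.2827, 0.1199]]
0.12 80 [[0.4667, -0.3169, 0.1222], [0.4735, -0.3065, 0.1308], [0.4774, -0.287, 0.1345], [0.4783, -0.2849, 0.1351]]
```

View pics/m9.png

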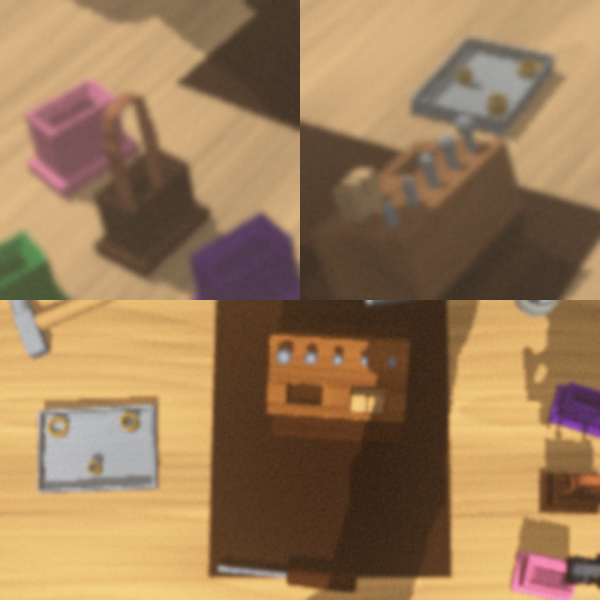

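The tongs stand in the rack (bow at (125,100), top at 0.135 m, upright). The ferrule is in the tray ((465,75) in the scene crop, (96,466) in the top crop), the left slot is empty, and the pin and rings have not moved. Handing in.

```bash
python3 -c "
from h import *
print(bot.close_job())"
```

```text
the job is handed in; nothing more can be done
None
```

I took the tongs from the dark rack and squeezed them shut on the ferrule in the left slot. I drew it out, set it down on the tray floor, and stood the tongs back in their rack. The job was handed in at about 19.4 s of robot time; no verdict was reported.

**Last checks**
- **Ferrule:** it stands in the empty half of the tray, clear of the tongs. When I set it down I felt about 4 N of floor contact with the jaws still shut on it.
- **Tongs:** upright in the rack, with the top of the bow at 0.135 m, the same height as at the start, so the tips are on or very near the slot floor.
- **Other things:** the bench pin and tray rings look unmoved in the pictures. I did not measure the hammer, screwdriver, jar or bench block individually, but the path never came near them.
- **Robot:** the gripper is clear, with wrist force near zero.

**Disagreements:** the gripper stopped at 33.9 mm on the ferrule, where I expected about 35 mm. TCP readings differed from targets by up to about 3 mm. Neither caused trouble.

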